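Put the ink away in the stayed box

ROBOT

A 6-joint arm with a two-finger parallel gripper is mounted at the origin on the work surface. World frame = base frame: x ahead of the robot, y to its left, z up, the work surface at z = 0. Lengths are in mm, angles in rad, forces in N, time in s.
With the tool pointing down it reaches from about 350 to 925 mm from the base axis. Payload 6.4 kg.
Tool frame: the origin (TCP) lies at the very end of the fingers, on their centre line; the grasp point (between the pads) lies 19 mm behind it; z points along the fingers, y is the line along which they close (so a half turn about z gives the same grasp; the last joint's range is limited). The gripper opens to 85 mm and grips with 20 to 120 N. Pads are 22 mm wide; open, the fingers measure 114 mm over their backs; the gripper's body (76 mm by 85 mm) begins 54 mm behind the grasp point. The pads swing forward as they close: fully open they stand 13 mm farther back than shut.
Start: joints at [-1.32, 0.245, 1.558, -0, 1.339, -0.174], TCP at [267.896, -592.238, 231.29] pointing down, gripper open.
Joint ranges: [-3.13, 3.13], [-1.02, 2.26], [0.13, 2.54], [-0.95, 4.09], [0.21, 2.88], [-2.74, 2.74]. Speed limits (rad/s): [2.57, 2.57, 3.14, 3.14, 3.14, 3.14].

INTERFACE

Orientations are given as a unit quaternion [x, y, z, w].
In Python, from cell import robot gives the robot as it stands. The module is installed in compiled form; this text tells all that it offers.
- The arm moves only by the shell command python3 -m inch 'ROWS' [FORCE]. ROWS is text: rows parted by semicolons, each of 7 numbers parted by spaces: the opening, from 0 (shut) to 1 (fully open), then the shift along the tool's x, y, z in units of 40 mm (1.0 is 40 mm), then the turn, a rotation vector about the tool's x, y, z in units of 120 degrees (1.0 is 120 degrees). A call has 1 to 8 rows; each row shifts and turns the commanded pose from where the row before left it, along the tool's axes as they then stand; what a row does not reach is not made up. A row lasts 1/8 s, in which the tool goes at most 62.5 mm and 10.7 degrees, less where a joint would pass 70% of its speed; a pose out of reach is approached as far as the arm can. A call with a number of a shift or a turn outside -1 to 1 is refused whole. A call with a gripper value outside its range is refused whole. The fingers move at their own pace and stop on an object; FORCE is the grip in N (left out, the last holds). Time passes only in rows, so rows that do not move let the fingers close. It gives the time, the measured TCP pose, the force, the opening and the grip force at its end, in the units of the state.
- robot.sense(): the state, without advancing time (a new reading comes with each control period).
- robot.read_camera(name): name is "side" or "top"; returns the picture (420x560x3 uint8, blue, green, red); there is no depth.
- robot.camera_model(name): a dict with "mtx" (3x3 intrinsics, pixels), "dist_coeffs" ([k1, k2, p1, p2, k3] as OpenCV has them; the pictures are not rectified), "R" (3x3) and "t" (3): a world point X has camera coordinates R X + t. Camera axes: x right, y down, z forward; pixel columns grow to the right and rows downward; lengths in mm; the calibration is good to about 2 mm. A picture is of the moment at which its call begins. camera_model takes no time and is no camera call.
- robot.finish_job(): hands the job in; it is judged then, once.
The state is a dict: "t": time; "qpos": joint angles; "qd": joint speeds; "joint_torque": joint torques, N m; "tool_pos": TCP position; "ee_rot": TCP orientation; "force": force on the tool from outside, world axes, zero at the start; "moment": the same for the moment, N m; "grip_width": opening from 0.0 (shut) to 1.0 (fully open); "grip_force": force on a finger pad.
Only numpy, scipy, OpenCV 4.12 (cv2) and the standard library are available. Lean on these libraries where they do the work, as an engineer would, in place of code of your own. Each camera call takes 0.05 s, during which the arm holds its last target. There are 200 camera calls.

TASK

Open the wooden ink box fully, until its folding brass stay snaps locked and props the lid, and stand the red-capped ink bottle upright in the empty compartment, set down and not dropped. Then push the knee of the stay back over its dead centre (the lid lifts a touch) so that it folds with the lid still up, and lower the lid gently until the box is fully shut. Leave the other things on the table where they stand.

Things in the scene. Friction and masses are not known exactly. Their poses are not given: they have to be found in the camera images.
- paintbox: Dark wooden ink box fixed on the table: base 200 mm (its x) by 300 mm (its y), 70 mm tall, walls 7 mm, under a lid. Origin: centre of its underside, on the table. Its +x points to the back (hinges), -x to the front (robot side), +y to its left. Tubes and brushes fill the right compartment, behind a 45 mm divider; the brass stay is outside on the right (-y) side.
- lid (a joint): Lid angle, rad: 0 = shut, grows as the front edge rises. The straight stay stops it at 1.33; locked it rests at about 1.32. Lid: 360 g, 200 x 300 x 30 mm, hinged on the base's back upper edge. Slightly stiff hinges (0.14 N m): with the stay unlocked the lid stays up by itself above about 1 rad; lower down it falls under its weight.
- lid_hinge (a point): Point on the hinge line, at the middle of the box's width, 100 mm behind the box's centre and 70 mm above the table. The hinge line runs along the box's y.
- lid_knob (a point): Centre of the head of the brass pull knob at the middle of the lid's front edge: 25 mm diameter, 20 mm long, on a thin stem, 32 mm out from the lid's front face (points level to the robot when shut, up when open). With the lid shut: 232 mm ahead of the hinge line and 15 mm above it. Moves with the lid; pinched from left and right (along the box's y) it turns between the fingers.
- knee (a joint): Angle of the stay's knee, rad: 0 = the two links in line (dead centre), positive = folded (2.79 with the lid shut), locked = -0.20, resting on its stop. A light spring in the knee (0.03 N m) carries it to the stop once the lid is pulled right up against the straight stay (5 to 15 N at the knob) and let go. Pushed beyond about +0.35 it stays folded.
- stay_button (a point): Middle of the brass push-button on the stay's knee: 14 mm diameter (17 mm head), standing 30 mm out sideways along the box's -y; this point is 23 mm outside the box's side. Stay locked: about 136 mm above the table, 13 mm behind the box's centre. The knee folds to the back and down (0.8 back to 0.6 down) at a light push; moved 30 to 50 mm that way it stays unlocked, the lid at 1.3 to 1.0 rad.
- compartment (a point): Centre of the floor of the empty left compartment, 8 mm above the table: 186 mm (box's x) by 148 mm (box's y) inside, walls 62 mm high, divider 44 mm high.
- ink_red_mid (a point): Centre, half-way up (30 mm), of the ink bottle with the RED cap, the one to put away: dark round glass, 48 mm diameter up to 32 mm, shoulder, then a cap 35 mm in diameter from 40 mm to the top at 60 mm; about 120 g. Stands loose and upright on the table, z axis up.
- ink_black_mid (a point): Bystander: the same bottle with a black cap; centre, half-way up.
- ink_white_mid (a point): Bystander: the same bottle with a white cap; centre, half-way up.
- tape_roll: Bystander: wooden-looking roll of tape, 90 mm across, 25 mm high; origin at the centre of its underside.
- rinse_cup: Bystander: white ceramic cup, 76 mm across, 85 mm high; origin at the centre of its underside.
- paper_weight: Bystander: dark steel paper weight with a small grip, 60 mm across, 63 mm high; origin at the centre of its underside.
- loupe: Bystander: black magnifier loupe, 44 mm across, 46 mm high; origin at the centre of its underside.
Things that resemble listed ones, but are neither listed nor needed, are in the scene too. Leave any blue or turquoise look-alike of the part that bears ink_red_mid alone.

How it is judged:
By the outcome, as a careful person would: the job done as asked, in the order asked, and still so for the second after the job is handed in, with the robot touching nothing.
It also fails if it takes over 72 s, if anything falls off the work surface, if the arm or the gripper's body presses on something with over 40 N, if the wrist force passes 120 N, or if a joint passes its speed limit or range.

## Working session

There is one attempt and no reset: what is moved stays moved. The work goes in short steps, Python scripts to look and compute and a shell command to move; the robot and the scene stay as the last step left them, time stands still between calls to the robot, and variables do not carry over. Pictures are saved under pics/ and viewed, at most 10 in all, crops included, and the job is handed in when it is done.

```bash
mkdir -p pics; cat > h.py <<'E'
from cell import robot
import cv2, numpy as np
from scipy.spatial.transform import Rotation as Ro
def snap(n,f,crop=None,s=1):
    im=robot.read_camera(n)
    if crop: im=im[crop[1]:crop[3],crop[0]:crop[2]]
    if s!=1: im=cv2.resize(im,None,fx=s,fy=s,interpolation=cv2.INTER_CUBIC)
    cv2.imwrite('pics/'+f,im)
def ray(n,u,v):
    m=robot.camera_model(n);R=np.array(m['R']);t=np.array(m['t'])
    p=cv2.undistortPoints(np.array([[[u,v]]],float),np.array(m['mtx']),np.array(m['dist_coeffs']))[0,0]
    return -R.T@t, R.T@np.array([p[0],p[1],1])
def atz(n,u,v,z):
    c,d=ray(n,u,v); return c+d*(z-c[2])/d[2]
def tri(u1,v1,u2,v2):
    (a,d),(b,e)=ray('top',u1,v1),ray('side',u2,v2)
    s=np.linalg.lstsq(np.c_[d,-e],b-a,rcond=None)[0]
    return (a+d*s[0]+b+e*s[1])/2, np.linalg.norm(a+d*s[0]-b-e*s[1])
def proj(n,P):
    m=robot.camera_model(n)
    return cv2.projectPoints(np.array(P,float).reshape(-1,3),cv2.Rodrigues(np.array(m['R']))[0],np.array(m['t'],float),np.array(m['mtx']),np.array(m['dist_coeffs']))[0][:,0]
E
python3 - <<'E'
from h import *
snap('top','t0.png',s=1.4);snap('side','s0.png',s=1.4)
s=robot.sense();print(s)
for n in('top','side'):print(n,ray(n,280,210))
print(Ro.from_quat(s['ee_rot']).as_matrix())
E
```

```text
{'t': 0.1, 'qpos': array([-1.32012309e+00,  2.45769348e-01,  1.55889704e+00,  1.22287235e-05,
        1.33871927e+00, -1.74052934e-01]), 'qd': array([-0.00012117, -0.00150238, -0.00333434,  0.00190063,  0.00109889,
       -0.00026473]), 'joint_torque': array([ 6.45104883e-04, -4.30667639e+01, -3.27130258e+01, -5.85484872e-05,
        2.79110871e-03,  5.67222685e-06]), 'tool_pos': array([ 267.75450097, -591.73272397,  230.27180977]), 'ee_rot': array([ 9.77535480e-01,  2.10769024e-01, -2.83920093e-05, -8.96074468e-04]), 'force': array([ 1.03129583, -0.74038749,  0.50444717]), 'moment': array([ 0.0269996 , -0.04031064,  0.04664476]), 'grip_force': 0.0, 'grip_width': 1.0022915769527978}
top (array([ 451.51319577,   30.2332609 , 1289.57031051]), array([ 0.06642904,  0.01053049, -0.99784318]))
side (array([-181.2221377 , -880.86322057,  807.50652779]), array([ 0.51652138,  0.65895041, -0.54692822]))
[[ 9.11152835e-01  4.12068347e-01 -4.33237875e-04]
 [ 4.12068449e-01 -9.11151231e-01  1.73992086e-03]
 [ 3.22221089e-04 -1.76385748e-03 -9.99998392e-01]]
```

View pics/t0.png

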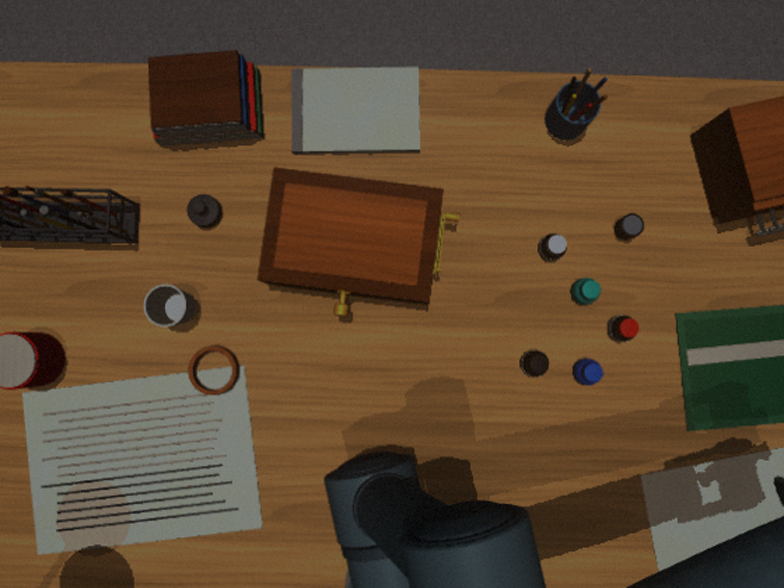

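View pics/s0.png

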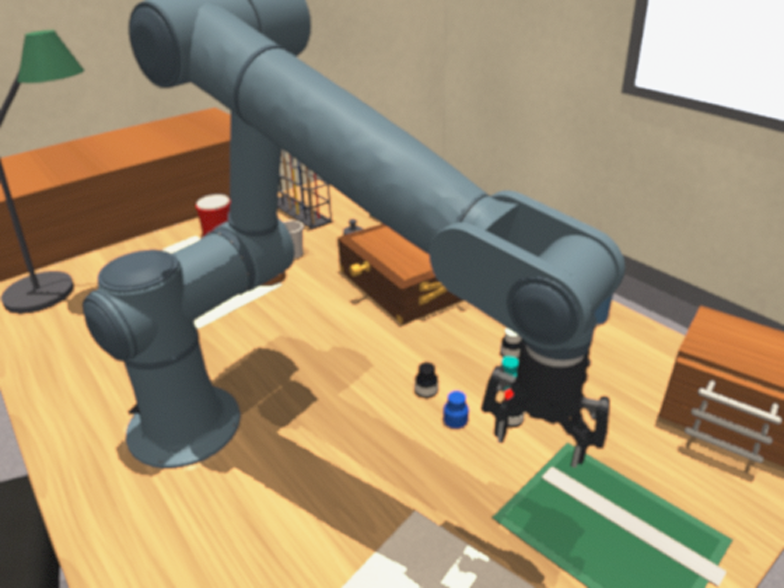

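Top view (1.4× enlarged): box at (350,238), knob (342,308), stay on the right side (445,245). Bottle-like candidates are red cap (626,328), turquoise (587,291), blue (588,371), black (535,363), white (554,246), dark loupe (630,226) and a large red mug (15,360). I choose the red cap at (626,328) and will check it in a close crop.

```bash
python3 - <<'E'
from h import *
im=robot.read_camera('top')
a=cv2.resize(im[110:230,175:335],None,fx=5,fy=5,interpolation=cv2.INTER_CUBIC)
b=cv2.resize(im[145:285,365:475],None,fx=4,fy=4,interpolation=cv2.INTER_CUBIC)
cv2.imwrite('pics/a.png',a);cv2.imwrite('pics/b.png',b)
E
```

```text
(no output)
```

View pics/a.png

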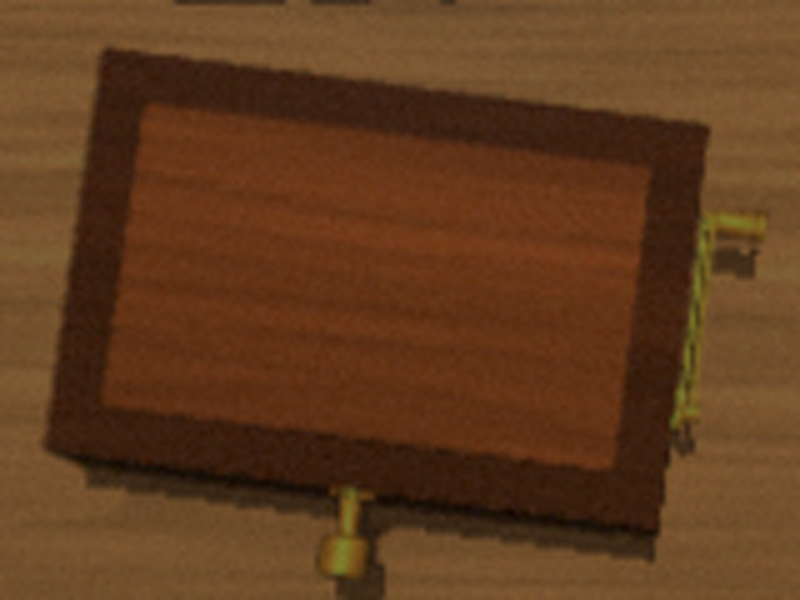

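View pics/b.png

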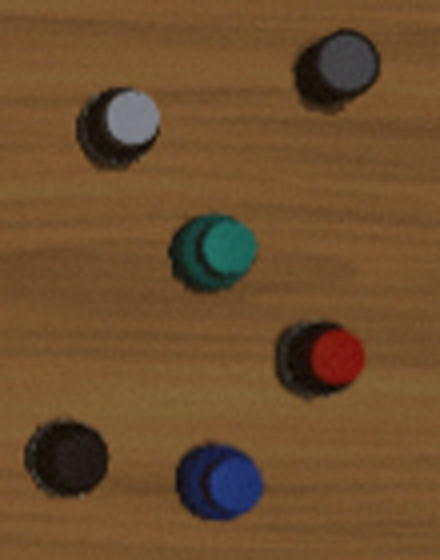

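The crop confirms one red-capped dark bottle: its cap centre is at (338,358) in crop b, well clear of blue and turquoise. Lid corners in crop a are (105,50), (708,128), (658,530), (47,450), with the knob head at (345,557).

```bash
python3 - <<'E'
from h import *
from scipy.optimize import least_squares
px=np.array([(105,50),(708,128),(658,530),(47,450)])/5+[175,110]-.4
L=np.array([(100,150),(100,-150),(-100,-150),(-100,150)],float)
W=np.array([atz('top',*p,100)[:2] for p in px])
def T(q,P): c,s=np.cos(q[2]),np.sin(q[2]); return P@np.array([[c,s],[-s,c]])+q[:2]
r=least_squares(lambda q:(T(q,L)-W).ravel(),[700,100,0]); q=r.x
print('box',q.round(3),r.fun.round(1))
k=atz('top',345/5+175-.4,557/5+110-.4,85);print('knob seen',k.round(1),'fit',T(q,np.array([-132.,0])).round(1))
for n,p in dict(comp=(0,71.5-1),hinge=(100,0),button=(13,-173)).items():print(n,T(q,np.array(p,float)).round(1))
for n,(u,v),z in [('red',(338,358),60),('turq',(230,248),60),('white',(133,118),60),('blue',(235,485),60),('black',(72,460),60),('loupe',(348,62),46)]:
    print(n,atz('top',u/4+365-.4,v/4+145-.4,z).round(1))
print('cup',atz('top',172/1.4,304/1.4,85).round(0),'tape',atz('top',214/1.4,370/1.4,25).round(0),'pw',atz('top',205/1.4,208/1.4,63).round(0))
np.save('box.npy',q)
E
```

```text
box [ 6.33087e+02  1.17210e+02 -1.05000e-01] [ 0.8  0.8  0.9 -1.5 -0.8 -0.8 -0.8  1.4]
knob seen [502.7 131.   85. ] fit [501.8 131.1]
comp [640.5 187.3]
hinge [732.5 106.7]
button [627.8 -56.2]
red [ 483.3 -380.8   60. ]
turq [ 550.5 -312.4   60. ]
white [ 631.  -250.8   60. ]
blue [ 402.9 -316.4   60. ]
black [ 416.2 -214.5   60. ]
loupe [ 672.8 -392.    46. ]
cup [505. 427.  85.] tape [389. 364.  25.] pw [680. 383.  63.]
```

```bash
cat > g.py <<'E'
from h import *
q=np.load('box.npy')
def tobox(p): d=np.array(p[:2])-q[:2]; c,s=np.cos(q[2]),np.sin(q[2]); return np.array([c*d[0]+s*d[1],-s*d[0]+c*d[1],p[2]])
def axes(): return Ro.from_quat(robot.sense()['ee_rot'])
Rb=Ro.from_euler('z',q[2])
def need(goal,pitch=0):
    "goal TCP in box frame; tool x along box x, z down, pitched forward by pitch"
    s=robot.sense();R=Ro.from_quat(s['ee_rot'])
    G=Rb*Ro.from_euler('y',-pitch)*Ro.from_euler('x',np.pi)
    g=Rb.apply(goal)+[q[0],q[1],0]
    print('box pos',tobox(s['tool_pos']).round(1),'q',s['qpos'].round(2))
    print('shift',(R.inv().apply(g-s['tool_pos'])/40).round(3),'turn',((R.inv()*G).as_rotvec()/np.radians(120)).round(3))
def knob(th): return np.array([100-232*np.cos(th)+15*np.sin(th),0,70+232*np.sin(th)+15*np.cos(th)])
E
python3 -m inch '1 0 0 -0.2 0 0 0.085;1 0 0 -0.2 0 0 0.085;1 0 0 0 0 0 0.083;0.7 0.2 -0.98 0 0 0 0;0.7 0.2 -0.98 0 0 0 0;0.7 0.2 -0.98 0 0 0 0;0.7 0.2 -0.98 0 0 0 0;0.7 0.2 -0.98 0 0 0 0' 40
python3 -m inch '0.7 0.2 -0.98 0 0 0 0;0.7 0.2 -0.98 0 0 0 0;0.7 0.2 -0.98 0 0 0 0;0.7 0.2 -0.98 0 0 0 0;0.7 0.2 -0.98 0 0 0 0;0.7 0.2 -0.98 0 0 0 0;0.7 0.2 -0.98 0 0 0 0;0.7 0.2 -0.98 0 0 0 0'
python3 -c "
from g import *
need(knob(0)-[0,0,19])"
```

```text
t: 1.15
tool_pos: [328.4, -400.1, 247.0]
ee_rot: [0.999, -0.053, -0.0, -0.0]
force: [1.1, 0.4, -0.2]
grip_width: 0.698
grip_force: 0.0
t: 2.15
tool_pos: [424.8, -95.0, 247.1]
ee_rot: [0.999, -0.053, 0.0, -0.0]
force: [-0.3, -0.0, -0.3]
grip_width: 0.697
grip_force: 0.0
box pos [-184.8 -232.9  247.1] q [-0.48 -0.3   2.06  0.    1.38  1.19]
shift [ 1.32  -5.823  4.529] turn [-0. -0. -0.]
```

```bash

python3 -m inch '0.6 0.22 -0.97 0 0 0 0;0.6 0.22 -0.97 0 0 0 0;0.6 0.22 -0.97 0 0 0 0;0.6 0.22 -0.97 0 0 0 0;0.6 0.22 -0.97 0 0 0 0;0.6 0.22 -0.97 0 0 0 0;0.6 0 0 0.5 0 0 0;0.6 0 0 0.7 0 0 0' 40
python3 -m inch '0.6 0 0 0.8 0 0 0;0.6 0 0 0.8 0 0 0;0.6 0 0 0.6 0 0 0;0.6 0 0 0.5 0 0 0;0.6 0 0 0.4 0 0 0;0.6 0 0 0.2 0 0 0;0.6 0 0 0 0 0 0'
python3 -m inch '0.1 0 0 0 0 0 0;0.1 0 0 0 0 0 0;0.1 0 0 0 0 0 0;0.1 0 0 0 0 0 0;0.1 0 0 0 0 0 0'
python3 -c "
from g import *
need(knob(0)-[0,0,19])
k=[knob(t) for t in np.arange(0,1.35,.083)]
print((np.diff(k,axis=0)/40).round(2)[:,[0,2]].tolist())
snap('side','s1.png',(200,120,400,260),4)"
```

```text
t: 3.15
tool_pos: [502.2, 130.3, 199.2]
ee_rot: [0.999, -0.052, 0.001, -0.0]
force: [0.2, -0.7, -0.8]
grip_width: 0.602
grip_force: 0.0
t: 4.03
tool_pos: [501.5, 129.6, 67.0]
ee_rot: [0.999, -0.053, -0.0, 0.0]
force: [-0.2, 0.4, 0.3]
grip_width: 0.596
grip_force: 0.0
t: 4.65
tool_pos: [502.5, 130.2, 68.3]
ee_rot: [0.999, -0.053, 0.001, -0.001]
force: [-1.5, 4.1, 5.5]
grip_width: 0.28
grip_force: 39.5
box pos [-131.3   -0.8   68.3] q [0.03 0.16 1.99 0.   0.99 1.71]
shift [-0.018 -0.02   0.058] turn [-0.001 -0.001 -0.   ]
[[0.05, 0.48], [0.09, 0.47], [0.13, 0.46], [0.17, 0.45], [0.2, 0.44], [0.24, 0.42], [0.27, 0.4], [0.31, 0.37], [0.34, 0.35], [0.36, 0.32], [0.39, 0.29], [0.41, 0.25], [0.43, 0.22], [0.45, 0.18], [0.46, 0.14], [0.47, 0.11]]
```

View pics/s1.png

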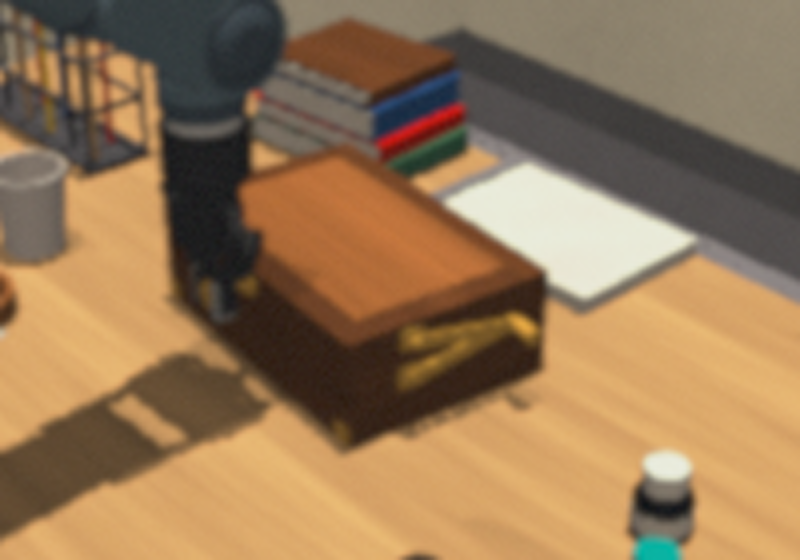

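The knob (crop 250,285) is between the fingers, box still shut, stay folded at right (470,345). Swinging the lid up along its arc.

```bash

python3 -m inch '0.1 0.05 0 -0.48 0 0 0;0.1 0.09 0 -0.47 0 0 0;0.1 0.13 0 -0.46 0 0 0;0.1 0.17 0 -0.45 0 0 0;0.1 0.2 0 -0.44 0 0 0;0.1 0.24 0 -0.42 0 0 0;0.1 0.27 0 -0.4 0 0 0' 40
python3 -m inch '0.1 0.31 0 -0.37 0 0 0;0.1 0.34 0 -0.35 0 0 0;0.1 0.36 0 -0.32 0 0 0;0.1 0.39 0 -0.29 0 0 0;0.1 0.41 0 -0.25 0 0 0;0.1 0.43 0 -0.22 0 0 0;0.1 0 0 0 0 0 0'
python3 -c "
from g import *
for t in (1.079,1.2,1.33):need(knob(t)-[0,0,18])
print(robot.sense()['force'],robot.sense()['qpos'])"
```

```text
t: 5.58
tool_pos: [546.8, 125.5, 191.0]
ee_rot: [0.999, -0.053, -0.001, -0.001]
force: [3.6, 5.9, -6.7]
grip_width: 0.279
grip_force: 39.5
t: 6.45
tool_pos: [636.7, 116.2, 263.1]
ee_rot: [0.999, -0.052, -0.001, -0.001]
force: [-0.1, 4.5, -1.5]
grip_width: 0.279
grip_force: 41.4
box pos [  3.7  -0.7 263.1] q [0.   0.22 1.53 0.   1.39 1.68]
shift [-0.002 -0.017 -0.011] turn [-0.001  0.001  0.   ]
box pos [  3.7  -0.7 263.1] q [0.   0.22 1.53 0.   1.39 1.68]
shift [ 0.654 -0.017 -0.264] turn [-0.001  0.001  0.   ]
box pos [  3.7  -0.7 263.1] q [0.   0.22 1.53 0.   1.39 1.68]
shift [ 1.387 -0.017 -0.446] turn [-0.001  0.001  0.   ]
[-0.14234284  4.49063194 -1.47891831] [0.00487328 0.21541903 1.53407962 0.00180933 1.39373969 1.68026359]
```

```bash

python3 -m inch '0.1 0.33 0 -0.14 0 0 0;0.1 0.32 0 -0.12 0 0 0;0.1 0.31 0 -0.1 0 0 0;0.1 0.23 0 -0.06 0 0 0;0.1 0.1 0 -0.02 0 0 0;0.1 0 0 0 0 0 0' 40
python3 -m inch '0.1 0.06 0 -0.01 0 0 0;0.1 0 0 0 0 0 0'
python3 -m inch '0.1 0.06 0 -0.01 0 0 0;0.1 0 0 0 0 0 0'
python3 -c "
from g import *
need(knob(1.33)-[0,0,18])"
```

```text
t: 7.2
tool_pos: [687.3, 110.9, 279.9]
ee_rot: [0.999, -0.052, -0.002, -0.001]
force: [1.0, 4.9, -3.5]
grip_width: 0.277
grip_force: 40.7
t: 7.45
tool_pos: [689.6, 110.6, 280.4]
ee_rot: [0.999, -0.052, -0.001, -0.001]
force: [0.7, 5.0, -4.6]
grip_width: 0.277
grip_force: 40.3
t: 7.7
tool_pos: [692.0, 110.4, 280.9]
ee_rot: [0.999, -0.052, -0.001, -0.001]
force: [0.4, 4.9, -2.8]
grip_width: 0.277
grip_force: 40.6
box pos [ 59.3  -0.6 280.9] q [-0.    0.33  1.36  0.    1.45  1.67]
shift [-0.001 -0.016  0.001] turn [-0.001  0.001  0.   ]
```

```bash

for i in 1; do python3 -m inch '0.1 0.06 0 -0.01 0 0 0;0.1 0 0 0 0 0 0'; done
python3 -m inch '0.1 0.06 0 -0.01 0 0 0;0.1 0 0 0 0 0 0'
python3 -c "
from h import *
if True: snap('side','s2.png',(200,70,400,240),3)"
```

```text
t: 7.95
tool_pos: [694.4, 110.1, 281.3]
ee_rot: [0.999, -0.052, -0.001, -0.001]
force: [0.5, 5.7, -3.9]
grip_width: 0.276
grip_force: 40.3
t: 8.2
tool_pos: [696.8, 109.9, 281.7]
ee_rot: [0.999, -0.052, -0.001, -0.001]
force: [0.1, 5.1, -3.2]
grip_width: 0.277
grip_force: 40.5
```

View pics/s2.png

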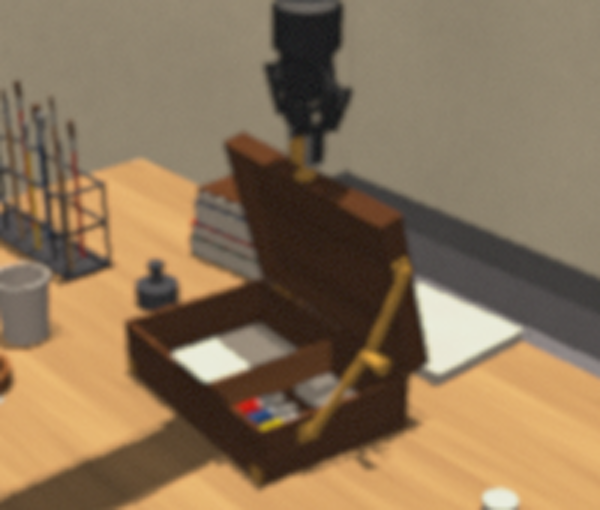

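The lid is up in the grip and the stay is nearly straight (ends at 308,432 and 403,265; knee at ~365,360). No stop force yet, so I continue in small steps.

```bash

python3 -m inch '0.1 0.06 0 -0.01 0 0 0;0.1 0 0 0 0 0 0'
python3 -m inch '0.1 0.06 0 -0.01 0 0 0;0.1 0 0 0 0 0 0'
python3 -c "
from g import *
snap('side','s3.png',(260,140,360,230),6)
need(knob(1.33)-[0,0,18])"
```

```text
t: 8.5
tool_pos: [699.2, 109.6, 282.1]
ee_rot: [0.999, -0.052, -0.001, -0.001]
force: [0.3, 5.2, -3.1]
grip_width: 0.276
grip_force: 40.2
t: 8.75
tool_pos: [701.2, 109.4, 282.5]
ee_rot: [0.999, -0.052, -0.002, -0.001]
force: [-1.8, 5.5, -2.5]
grip_width: 0.278
grip_force: 40.4
box pos [ 68.5  -0.6 282.5] q [-0.01  0.35  1.34  0.    1.46  1.67]
shift [-0.232 -0.015  0.04 ] turn [-0.001  0.002  0.   ]
```

```bash

python3 -m inch '0.1 0.05 0 0 0 0 0;0.1 0 0 0 0 0 0'
python3 -m inch '0.1 0.05 0 0 0 0 0;0.1 0 0 0 0 0 0;0.1 0 0 0 0 0 0'
```

```text
t: 9.05
tool_pos: [702.1, 109.3, 282.6]
ee_rot: [0.999, -0.052, -0.004, -0.001]
force: [-5.8, 6.0, -0.4]
grip_width: 0.275
grip_force: 40.6
t: 9.43
tool_pos: [702.5, 109.2, 282.6]
ee_rot: [0.999, -0.052, -0.006, -0.0]
force: [-12.1, 5.3, 1.1]
grip_width: 0.276
grip_force: 40.7
```

```bash

python3 -m inch '0.6 0 0 0 0 0 0;0.6 0 0 0 0 0 0;0.6 0 0 0 0 0 0;0.6 0 0 0 0 0 0;0.6 0 0 -0.3 0 0 0;0.6 0 0 -0.5 0 0 0;0.6 0 0 -0.5 0 0 0;0.6 0 0 -0.5 0 0 0' 40
python3 -c "
from g import *
snap('side','s4.png',(240,90,360,230),4)
need(Rb.inv().apply(np.array([483.3,-380.8,160])-[q[0],q[1],0]))"
```

```text
t: 10.42
tool_pos: [706.4, 108.0, 358.7]
ee_rot: [0.999, -0.053, 0.001, -0.0]
force: [0.1, -0.6, -0.1]
grip_width: 0.596
grip_force: 0.0
box pos [ 74.8  -1.3 362.2] q [-0.01  0.33  1.22 -0.    1.58  1.67]
shift [-4.323 12.745  5.017] turn [-0.    -0.003  0.   ]
```

View pics/s4.png

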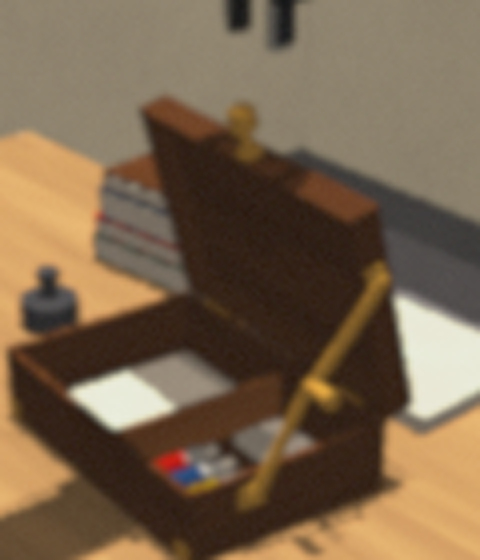

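The lid stands with the fingers clear (270,20), and the stay looks straight with the button at crop (322,392). Comparing that with the predicted locked position.

```bash
python3 - <<'E'
from g import *
P=lambda p:Rb.apply(p)+[q[0],q[1],0]
for d in (0,8,-8): print(d,((proj('side',P(np.array([13+.8*d,-173,136-.6*d])))[0]-[240,90])*4).round(0))
for t in(1.25,1.29,1.32,1.36): print(t,((proj('side',P(knob(t)))[0]-[240,90])*4).round(0))
E
```

```text
0 [322. 392.]
8 [328. 395.]
-8 [316. 389.]
1.25 [225. 125.]
1.29 [234. 120.]
1.32 [241. 116.]
1.36 [250. 112.]
```

Button matches the locked prediction (322,392) exactly and the knob matches 1.32 rad, so the stay is locked. Moving on to the bottle.

```bash

python3 -m inch '0.9 -0.33 0.98 0 0 0 0;0.9 -0.33 0.98 0 0 0 0;0.9 -0.33 0.98 0 0 0 0;0.9 -0.33 0.98 0 0 0 0;0.9 -0.33 0.98 0 0 0 0;0.9 -0.33 0.98 0 0 0 0;0.9 -0.33 0.98 0.5 0 0 0;0.9 -0.33 0.98 0.7 0 0 0' 40
python3 -m inch '0.95 -0.33 0.98 0.8 0 0 0;0.95 -0.33 0.98 0.8 0 0 0;0.95 -0.33 0.98 0.8 0 0 0;0.95 -0.33 0.98 0.6 0 0 0;0.95 -0.33 0.98 0.5 0 0 0;0.95 0 0 0 0 0 0'
python3 -c "
from g import *
need(Rb.inv().apply(np.array([483.3,-380.8,6])-[q[0],q[1],0]))
b=lambda p:Rb.apply(p)
snap('top','t1.png',(365,145,475,285),4)"
```

```text
t: 11.48
tool_pos: [568.2, -194.2, 309.2]
ee_rot: [0.999, -0.052, 0.001, 0.001]
force: [1.1, 0.0, -0.5]
grip_width: 0.897
grip_force: 0.0
t: 12.22
tool_pos: [480.3, -382.2, 166.5]
ee_rot: [0.999, -0.054, -0.001, -0.001]
force: [0.4, 1.0, -0.5]
grip_width: 0.948
grip_force: 0.0
box pos [ -99.5 -512.7  166.5] q [-0.86  0.23  1.7  -0.    1.21  0.82]
shift [ 0.081 -0.035  4.011] turn [-0.001  0.001 -0.002]
```

View pics/t1.png

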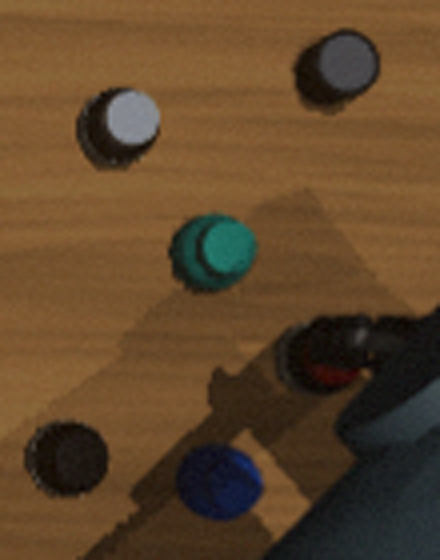

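The gripper is coming in over the red bottle (330,360), and the neighbours are undisturbed. Descend and grip.

```bash

python3 -m inch '0.95 0.08 -0.04 0.7 0 0 0;0.95 0 0 0.9 0 0 0;0.95 0 0 0.8 0 0 0;0.95 0 0 0.6 0 0 0;0.95 0 0 0.5 0 0 0;0.95 0 0 0.35 0 0 0;0.95 0 0 0.15 0 0 0;0.95 0 0 0 0 0 0' 40
python3 -m inch '0.3 0 0 0 0 0 0;0.3 0 0 0 0 0 0;0.3 0 0 0 0 0 0;0.3 0 0 0 0 0 0;0.3 0 0 0 0 0 0;0.3 0 0 0 0 0 0' 40
python3 -c "
from g import *
need([-35,70,14])"
```

```text
t: 13.28
tool_pos: [485.6, -379.6, 8.2]
ee_rot: [0.999, -0.052, 0.0, 0.0]
force: [-0.3, 0.1, 0.7]
grip_width: 0.951
grip_force: 0.0
t: 14.02
tool_pos: [486.1, -380.6, 9.5]
ee_rot: [0.999, -0.053, 0.001, 0.001]
force: [-1.9, 0.1, 6.6]
grip_width: 0.536
grip_force: 41.7
box pos [ -93.9 -510.5    9.5] q [-0.85  0.45  1.74 -0.    0.94  0.83]
shift [  1.474 -14.512  -0.14 ] turn [ 0.001 -0.001  0.   ]
```

```bash

python3 -m inch '0.3 0 0 -0.3 0 0 0;0.3 0 0 -0.6 0 0 0;0.3 0 0 -0.8 0 0 0;0.3 0 0 -0.9 0 0 0;0.3 0 0 -0.9 0 0 0;0.3 0.05 -0.5 -0.8 0 0 0;0.3 0.1 -0.8 -0.5 0 0 0;0.3 0.1 -0.97 0 0 0 0' 40
python3 -m inch '0.3 0.1 -0.97 0 0 0 0;0.3 0.1 -0.97 0 0 0 0;0.3 0.1 -0.97 0 0 0 0;0.3 0.1 -0.97 0 0 0 0;0.3 0.1 -0.97 0 0 0 0;0.3 0.1 -0.97 0 0 0 0;0.3 0.1 -0.97 0 0 0 0;0.3 0.1 -0.97 0 0 0 0'
python3 -m inch '0.3 0.1 -0.97 0 0 0 0;0.3 0.1 -0.97 0 0 0 0;0.3 0.1 -0.97 0 0 0 0;0.3 0.1 -0.8 0 0 0 0;0.3 0.1 -0.5 0 0 0 0;0.3 0 -0.2 0 0 0 0;0.3 0 0 0 0 0 0'
python3 -c "
from g import *
need([-35,70,18])"
```

```text
t: 15.02
tool_pos: [505.6, -290.0, 202.6]
ee_rot: [0.999, -0.053, 0.002, 0.001]
force: [0.8, 0.4, -2.3]
grip_width: 0.534
grip_force: 41.4
t: 16.02
tool_pos: [568.7, 16.6, 199.9]
ee_rot: [0.999, -0.053, -0.001, -0.0]
force: [0.4, -0.4, -1.3]
grip_width: 0.538
grip_force: 41.4
t: 16.9
tool_pos: [607.5, 188.2, 199.9]
ee_rot: [0.999, -0.052, -0.0, 0.0]
force: [0.3, -0.3, -1.7]
grip_width: 0.539
grip_force: 41.4
box pos [-32.9  67.9 199.9] q [ 0.12  0.24  1.62 -0.    1.28  1.8 ]
shift [-0.049 -0.055  4.547] turn [0. 0. 0.]
```

```bash

python3 -m inch '0.3 -0.05 -0.05 0.5 0 0 0;0.3 0 0 0.8 0 0 0;0.3 0 0 0.9 0 0 0;0.3 0 0 0.7 0 0 0;0.3 0 0 0.6 0 0 0;0.3 0 0 0.5 0 0 0;0.3 0 0 0.3 0 0 0;0.3 0 0 0 0 0 0' 40
python3 -m inch '0.3 0 0 0.1 0 0 0;0.3 0 0 0.1 0 0 0;0.3 0 0 0 0 0 0'
python3 -m inch '0.3 0 0 0.05 0 0 0;0.3 0 0 0 0 0 0'
```

```text
t: 17.9
tool_pos: [605.2, 190.4, 27.0]
ee_rot: [0.999, -0.053, -0.001, 0.0]
force: [-0.0, -1.0, -1.0]
grip_width: 0.536
grip_force: 41.4
t: 18.27
tool_pos: [605.9, 190.7, 20.1]
ee_rot: [0.999, -0.052, 0.0, 0.0]
force: [-0.2, -0.9, -1.0]
grip_width: 0.537
grip_force: 41.4
t: 18.52
tool_pos: [605.8, 190.6, 18.0]
ee_rot: [0.999, -0.053, -0.0, 0.0]
force: [-0.6, -0.4, -1.3]
grip_width: 0.539
grip_force: 41.4
```

```bash

python3 -m inch '0.3 0 0 0.03 0 0 0;0.3 0 0 0 0 0 0'
python3 -m inch '0.3 0 0 0.03 0 0 0;0.3 0 0 0 0 0 0'
python3 -m inch '0.3 0 0 0.03 0 0 0;0.3 0 0 0 0 0 0'
```

```text
t: 18.77
tool_pos: [605.8, 190.6, 16.8]
ee_rot: [0.999, -0.053, -0.0, 0.0]
force: [0.3, -0.6, -2.5]
grip_width: 0.539
grip_force: 41.4
t: 19.02
tool_pos: [605.9, 190.6, 16.5]
ee_rot: [0.999, -0.052, -0.0, 0.0]
force: [-3.2, -0.2, 6.1]
grip_width: 0.537
grip_force: 42.0
t: 19.27
tool_pos: [606.0, 190.7, 16.5]
ee_rot: [0.999, -0.052, -0.0, 0.0]
force: [-7.0, -1.9, 12.9]
grip_width: 0.534
grip_force: 42.7
```

Bottle is resting on the floor (contact force up). Ease off, release and rise.

```bash

python3 -m inch '0.3 0 0 -0.04 0 0 0;0.55 0 0 0 0 0 0;0.8 0 0 0 0 0 0;0.8 0 0 0 0 0 0;0.8 0 0 0 0 0 0;0.8 0 0 -0.2 0 0 0;0.8 0 0 -0.4 0 0 0;0.8 0 0 -0.6 0 0 0' 40
python3 -m inch '0.8 0 0 -0.8 0 0 0;0.8 0 0 -0.9 0 0 0;0.5 0 0 -0.9 0 0 0;0 -0.2 0.5 -0.8 0 0 0;0 -0.2 0.9 -0.5 0 0 0;0 -0.2 0.98 -0.2 0 0 0;0 0 0.98 0 0 0 0;0 0 0.98 0 0 0 0'
python3 -c "
from g import *
need([-50,-177,190],0.8)
snap('top','t2.png',(175,110,335,230),5)"
```

```text
t: 20.27
tool_pos: [605.7, 190.6, 65.2]
ee_rot: [0.999, -0.053, -0.0, 0.0]
force: [-0.1, -0.5, 0.1]
grip_width: 0.799
grip_force: 0.0
t: 21.28
tool_pos: [563.8, 19.3, 230.0]
ee_rot: [0.999, -0.052, 0.001, 0.0]
force: [0.2, 0.5, 0.3]
grip_width: -0.001
grip_force: 0.0
box pos [ -58.7 -104.6  230. ] q [-0.17  0.04  1.78 -0.    1.31  1.51]
shift [0.214 1.81  1.   ] turn [0.    0.381 0.   ]
```

View pics/t2.png

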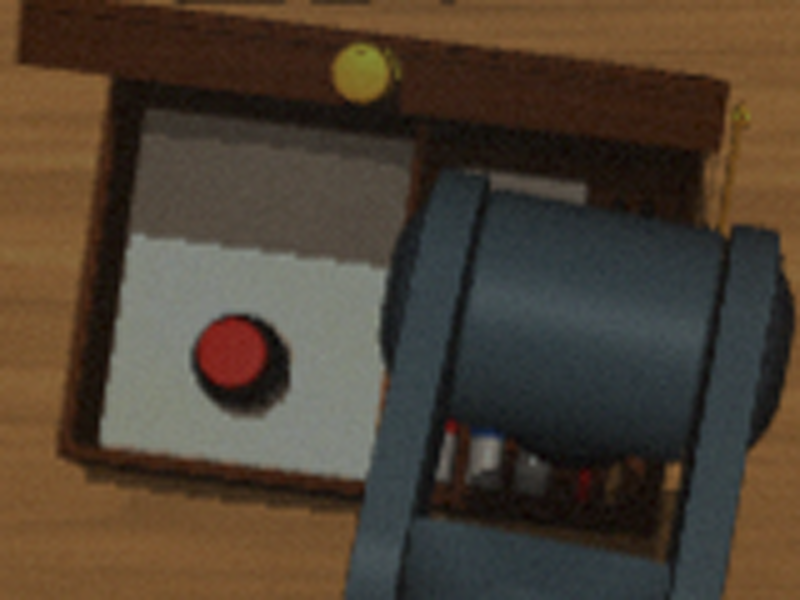

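The red bottle stands upright in the left compartment (230,352), and the lid is still propped. Now swing to the button.

```bash

python3 -m inch '0 0.1 0.9 0 0 0 0;0 0.1 0.9 0 0 0 0;0 0 0 0 0 0.076 0;0 0 0 0 0 0.076 0;0 0 0 0 0 0.076 0;0 0 0 0 0 0.076 0;0 0 0 0 0 0.077 0;0 0 0 0 0 0 0' 40
python3 -c "
from g import *
need([-20,-176,165],0.8)"
```

```text
t: 22.32
tool_pos: [562.0, -51.0, 226.2]
ee_rot: [0.921, -0.049, 0.386, 0.02]
force: [0.4, 0.1, -0.7]
grip_width: 0.001
grip_force: 0.0
box pos [ -53.  -174.8  226.2] q [-0.38 -0.34  2.28  0.45  0.47  0.97]
shift [-0.513  0.033  1.66 ] turn [-0.001  0.003 -0.   ]
```

```bash

python3 -m inch '0 -0.17 0.02 0.5 0 0 0;0 -0.17 0.02 0.5 0 0 0;0 -0.17 0 0.45 0 0 0;0 0 0 0.2 0 0 0;0 0 0 0 0 0 0' 40
python3 -c "
from g import *
need([5,-176,143],0.8)
snap('side','s5.png',(230,110,380,220),4)"
```

```text
t: 22.95
tool_pos: [598.0, -57.1, 168.4]
ee_rot: [0.92, -0.048, 0.388, 0.02]
force: [0.4, -0.2, -0.6]
grip_width: 0.001
grip_force: 0.0
box pos [ -16.6 -177.   168.4] q [-0.36 -0.13  2.23  0.63  0.32  0.79]
shift [-0.079 -0.024  0.83 ] turn [-0.     0.001  0.   ]
```

View pics/s5.png

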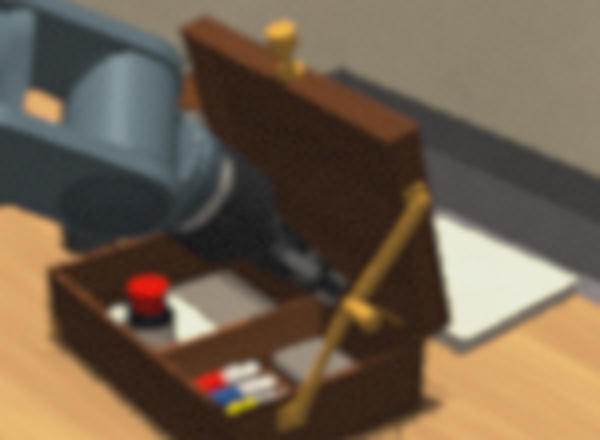

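The fingertip (335,290) is just above and ahead of the button (365,312). Joint 5 is close to its limit, so I reduce the pitch a little before pushing.

```bash

python3 -m inch '0 0 0 0 0 -0.06 0;0 0 0 0 0 -0.06 0;0 0 0 0 0 0 0' 40
python3 -c "
from g import *
for g in ([-1,-175,139],[4,-175,136],[40,-175,109]):need(g,0.55)
print(((proj('side',[Rb.apply([-16.6,-177,168.4])+[q[0],q[1],0]])[0]-[230,110])*4))"
```

```text
t: 23.38
tool_pos: [599.3, -57.6, 170.8]
ee_rot: [0.961, -0.05, 0.272, 0.015]
force: [-0.2, 0.4, -0.2]
grip_width: -0.001
grip_force: 0.0
box pos [ -15.3 -177.4  170.8] q [-0.34 -0.07  2.09  0.21  0.59  1.19]
shift [-0.114 -0.061  0.864] turn [ 0.    -0.001  0.001]
box pos [ -15.3 -177.4  170.8] q [-0.34 -0.07  2.09  0.21  0.59  1.19]
shift [-0.047 -0.061  0.993] turn [ 0.    -0.001  0.001]
box pos [ -15.3 -177.4  170.8] q [-0.34 -0.07  2.09  0.21  0.59  1.19]
shift [ 0.365 -0.062  2.04 ] turn [ 0.    -0.001  0.001]
[335.44582592 288.2074554 ]
```

```bash

python3 -m inch '0 0.05 -0.02 0.3 0 0 0;0 0.05 -0.02 0.3 0 0 0;0 0 0 0.2 0 0 0;0 0 0 0 0 0 0' 40
python3 -m inch '0 0.04 0 0.1 0 0 0;0 0.04 0 0.1 0 0 0;0 0.04 0 0.1 0 0 0;0 0 0 0 0 0 0'
python3 -m inch '0 0.04 0 0.1 0 0 0;0 0.04 0 0.1 0 0 0;0 0.04 0 0.1 0 0 0;0 0 0 0 0 0 0'
python3 -c "
from g import *
need([40,-175,109],0.55)"
```

```text
t: 23.88
tool_pos: [616.4, -57.3, 140.5]
ee_rot: [0.962, -0.051, 0.268, 0.014]
force: [0.2, -0.4, 0.7]
grip_width: 0.002
grip_force: 0.0
t: 24.38
tool_pos: [627.5, -58.6, 134.4]
ee_rot: [0.962, -0.051, 0.27, 0.014]
force: [0.2, -0.8, 0.3]
grip_width: 0.002
grip_force: 0.2
t: 24.88
tool_pos: [637.7, -59.7, 126.3]
ee_rot: [0.962, -0.051, 0.269, 0.014]
force: [-1.0, -0.0, -0.7]
grip_width: -0.002
grip_force: 0.0
box pos [  23.1 -175.5  126.3] q [-0.31  0.1   2.01  0.22  0.51  1.2 ]
shift [ 0.135 -0.011  0.59 ] turn [-0.     0.002  0.   ]
```

```bash
cat > m.py <<'E'
from g import *
im=robot.read_camera('side')
cv2.imwrite('pics/now.png',im)
h=cv2.cvtColor(im,cv2.COLOR_BGR2HSV).astype(int)
ref=cv2.resize(cv2.imread('pics/s5.png'),None,fx=.25,fy=.25,interpolation=cv2.INTER_AREA)
hr=cv2.cvtColor(ref,cv2.COLOR_BGR2HSV).astype(int)
f=lambda h:(h[...,0]>11)&(h[...,0]<30)&(h[...,1]>130)&(h[...,2]>95)
x0,y0,x1,y1=285,150,355,218
A=f(hr)[y0-110:y1-110,x0-230:x1-230];B=f(h)[y0:y1,x0:x1]
for r in range(0,y1-y0,2): print(y0+r,''.join('.r'[a] for a in A[r])[::1] if __name__=='__main__' and 0 else '',''.join('.#'[b] for b in B[r]))
k=f(h)[110:140,280:320];ys,xs=np.nonzero(k);print('knob',xs.mean()+280,ys.mean()+110,len(xs))
k=hr;k=f(hr)[0:30,50:90];ys,xs=np.nonzero(k);print('ref knob',xs.mean()+280,ys.mean()+110,len(xs))
P=lambda p:Rb.apply(p)+[q[0],q[1],0]
for d in(0,10,20,30,40,50):print(d,proj('side',P(np.array([13+.8*d,-173,136-.6*d])))[0].round(0))
for t in(1.0,1.1,1.2,1.3,1.33):print(t,proj('side',P(knob(t)))[0].round(1))
E
python3 m.py
```

```text
Traceback (most recent call last):
  File "m.py", line 10, in <module>
    for r in range(0,y1-y0,2): print(y0+r,''.join('.r'[a] for a in A[r])[::1] if __name__=='__main__' and 0 else '',''.join('.#'[b] for b in B[r]))
                                                                                                                    ~~~~~~~^^^^^^^^^^^^^^^^^^^^^^^
  File "m.py", line 10, in <genexpr>
    for r in range(0,y1-y0,2): print(y0+r,''.join('.r'[a] for a in A[r])[::1] if __name__=='__main__' and 0 else '',''.join('.#'[b] for b in B[r]))
                                                                                                                            ~~~~^^^
TypeError: string indices must be integers, not 'numpy.bool'
```

```bash
sed -i "s/^for r in range.*/for r in range(0,y1-y0,2): print(y0+r,''.join('.#'[int(b)] for b in B[r]), ''.join('.r'[int(a)] for a in A[r]))/" m.py
python3 m.py
```

```text
150 ...................................................................... ......................................................................
152 ...................................................................... ......................................................................
154 ...................................................................... ......................................................................
156 ................................................###................... ................................................rrr...................
158 ..............................................######.................. ...............................................rrrrr..................
160 ...............................................#####.................. ...............................................rrrrrr.................
162 ...............................................####................... ..............................................rrrrr...................
164 ...............................................###.................... ...
[... 3419 characters left out ...]
r.rrrr
212 .######........#######............................##.####...#..####### .rrrrrr........rrrrrrr............................rr.rrrrr...r...rrrrr
214 ...............######...........................#########..##.###...#. ...............rrrrrr...........................rrrrrrrrrrrr...r..rr..
216 ...............###.......................##...#############.##.##...#. ...............rrr.......................rr...rrrrrrrrr.r.rrrr.rr.r...
knob 305.152 126.992 125
ref knob 300.79653679653677 125.58008658008657 231
0 [320. 188.]
10 [322. 189.]
20 [324. 190.]
30 [326. 191.]
40 [328. 192.]
50 [330. 192.]
1.0 [282.5 131.1]
1.1 [287.9 126.7]
1.2 [293.4 122.8]
1.3 [299.1 119.6]
1.33 [300.8 118.8]
```

The stay is folding: it now has a bend at the knee, which has moved about 18 mm. Continuing the push.

```bash

python3 -m inch '0 0.04 0 0.1 0 0 0;0 0.04 0 0.1 0 0 0;0 0.04 0 0.1 0 0 0;0 0.04 0 0.1 0 0 0;0 0.04 0 0.1 0 0 0;0 0.02 0 0.05 0 0 0;0 0 0 0 0 0 0' 40
python3 m.py | sed -n '4,28p;35,36p' | cut -c1-75
python3 -c "
from g import *
need([40,-175,109],0.55)"
```

```text
t: 25.85
tool_pos: [656.7, -61.7, 112.4]
ee_rot: [0.961, -0.051, 0.27, 0.014]
force: [0.6, -0.3, -0.1]
grip_width: 0.002
grip_force: 0.0
156 ...................................................................... 
158 ...................................................................... 
160 .........................................####......................... 
162 ........................................######........................ 
164 .........................................#####........................ 
166 ..........................................####........................ 
168 ...........................................###........................ 
170 ..........................................###......................... 
172 ..........................................###......................... 
174 ..........................................###......................... 
176 ..........................................###......................... 
178 ...................................................................... 
180 ...............................................
[... 431 characters left out ...]
.......................##....................... 
194 ...................................####.....####...................... 
196 ..................................####.....####....###.............#.. 
198 ................................####..............#######.......##.### 
200 ...............................###................#############.##.... 
202 .............................###..................##########..##...... 
204 ..........................####....................################..#. 
knob 309.4 133.6 5
ref knob 300.79653679653677 125.58008658008657 231
box pos [  42.3 -175.5  112.7] q [-0.31  0.16  1.97  0.23  0.48  1.2 ]
shift [-0.097 -0.013  0.048] turn [0.    0.001 0.   ]
```

Now folded about 40 mm. Retract and measure where the lid rests.

```bash

python3 -m inch '0 -0.1 0 -0.4 0 0 0;0 -0.2 0 -0.7 0 0 0;0 -0.2 0 -0.8 0 0 0;0 -0.3 0 -0.9 0 0 0;0 -0.3 0 -0.9 0 -0.08 0;0 -0.3 0 -0.9 0 -0.08 0;0.5 0 0 -0.5 0 -0.08 0;0.6 0 0 0 0 -0.023 0' 40
cat > kn.py <<'E'
from g import *
im=robot.read_camera('side');h=cv2.cvtColor(im,cv2.COLOR_BGR2HSV).astype(int)
f=(h[...,0]>11)&(h[...,0]<30)&(h[...,1]>130)&(h[...,2]>95)
for r in range(104,166,2): print(r,''.join('.#'[int(b)] for b in f[r,262:345]))
P=lambda p:Rb.apply(p)+[q[0],q[1],0]
for t in(.9,1.0,1.1,1.2,1.3):print(t,proj('side',P(knob(t)))[0].round(1))
need(knob(1.1)+[0,0,40])
E
python3 kn.py
```

```text
t: 26.9
tool_pos: [516.1, -47.2, 267.8]
ee_rot: [0.999, -0.052, -0.0, 0.001]
force: [0.2, -0.3, -0.7]
grip_width: 0.418
grip_force: 0.0
104 ...................................................................................
106 ...................................................................................
108 ...................................................................................
110 ...................................................................................
112 ...................................................................................
114 ...................................................................................
116 ...................................................................................
118 ...................................................................................
120 .........#.........................................................................
122 .......#.##........................................................................
124 ..........#.....................................................................
[... 1278 characters left out ...]
.............................................
156 ###................................................................................
158 #######............................................................................
160 ##.##########...................................................####...............
162 .#########.#######.............................................######..............
164 ##.##.##############............................................#####..............
0.9 [277.4 136.1]
1.0 [282.5 131.1]
1.1 [287.9 126.7]
1.2 [293.4 122.8]
1.3 [299.1 119.6]
box pos [ -99.4 -175.8  266.3] q [-0.31 -0.1   1.85 -0.    1.39  1.37]
shift [ 2.686 -4.392 -1.443] turn [0.    0.001 0.   ]
```

```bash
cat > kt.py <<'E'
from g import *
im=robot.read_camera('top');h=cv2.cvtColor(im,cv2.COLOR_BGR2HSV).astype(int)
f=(h[...,0]>20)&(h[...,0]<33)&(h[...,1]>140)&(h[...,2]>70)
P=lambda p:Rb.apply(p)+[q[0],q[1],0]
sub=f[110:185,225:270];ys,xs=np.nonzero(sub);print('knob px',xs.mean()+225 if len(xs) else 0,ys.mean()+110 if len(ys) else 0,len(xs))
for r in range(110,185,2):
    if sub[r-110].any(): print(r,''.join('.#'[int(b)] for b in sub[r-110]))
for t in(.9,1.0,1.1,1.2,1.3,1.32):print(t,proj('top',P(knob(t)))[0].round(1))
t2=cv2.resize(cv2.imread('pics/t2.png'),None,fx=.2,fy=.2,interpolation=cv2.INTER_AREA);hh=cv2.cvtColor(t2,cv2.COLOR_BGR2HSV).astype(int)
g=((hh[...,0]>20)&(hh[...,0]<33)&(hh[...,1]>140)&(hh[...,2]>70))[0:30,60:85];ys,xs=np.nonzero(g);print('ref locked',xs.mean()+235,ys.mean()+110,len(xs))
E
python3 kt.py
```

```text
knob px 245.54545454545456 140.0 11
140 ..................#####......................
0.9 [243.1 170.7]
1.0 [243.9 160.4]
1.1 [244.8 149.7]
1.2 [246.  138.5]
1.3 [247.2 127.1]
1.32 [247.5 124.8]
ref locked 247.51063829787233 123.2872340425532 94
```

```bash

python3 -m inch '0.6 -0.5 0.3 -0.5 0 0 0;0.6 -0.7 0.5 -0.5 0 0 0;0.6 -0.7 0.7 -0.5 0 0 0;0.6 0 0.7 -0.2 0 0 0;0.6 0 0 0 0 0 0' 40
python3 kt.py; python3 kn.py | head -24
```

```text
t: 27.62
tool_pos: [429.1, -127.2, 333.3]
ee_rot: [0.999, -0.054, -0.001, 0.0]
force: [-0.9, -0.0, -0.2]
grip_width: 0.601
grip_force: 0.0
knob px 245.25 140.0 12
140 .................######......................
0.9 [243.1 170.7]
1.0 [243.9 160.4]
1.1 [244.8 149.7]
1.2 [246.  138.5]
1.3 [247.2 127.1]
1.32 [247.5 124.8]
ref locked 247.51063829787233 123.2872340425532 94
104 ...................................................................................
106 ...................................................................................
108 ...................................................................................
110 ...................................................................................
112 ...................................................................................
114 ...................................................................................
116 ...................................................................................
118 ...................................................................................
120 ...................
[... 684 characters left out ...]
 #.........................................####.#...................................
138 ##............................................#.#..................................
140 ##........................................#.#####..................................
142 ###..........................................##..#####.............................
144 ##...........................................##.###...#.#..........................
146 .................................................##.#..##..###.....................
148 #.....................................................###.##.......................
150 ...................................................................................
```

```bash
sed -i 's/>70)$/>28)/; s/(h\[...,2\]>70)/(h[...,2]>30)/; s/(h\[...,0\]>20)/(h[...,0]>17)/' kt.py; python3 kt.py | head -40; python3 - <<'E'
import cv2
im=cv2.imread('pics/now.png')
from h import *
t=robot.read_camera('top');h=cv2.cvtColor(t,cv2.COLOR_BGR2HSV)
for v in range(134,160,2): print(v,[tuple(int(x) for x in h[v,u]) for u in (241,243,245,247,249)])
s=cv2.cvtColor(robot.read_camera('side'),cv2.COLOR_BGR2HSV)
for v in (118,122,126,130,134): print(v,[tuple(int(x) for x in s[v,u]) for u in range(278,302,3)])
E
```

```text
knob px 246.3846153846154 142.67521367521368 117
136 ..................#.#####....................
138 ...................##..####..................
140 ................########.###.................
142 ................#########....................
144 ................##########...................
146 ................###.####.....................
148 .................##.##.##....................
154 ...............................#.............
0.9 [243.1 170.7]
1.0 [243.9 160.4]
1.1 [244.8 149.7]
1.2 [246.  138.5]
1.3 [247.2 127.1]
1.32 [247.5 124.8]
ref locked 247.51063829787233 123.2872340425532 94
134 [(11, 159, 56), (10, 191, 52), (9, 162, 55), (12, 174, 66), (12, 173, 50)]
136 [(12, 168, 41), (18, 169, 71), (18, 187, 127), (19, 187, 132), (18, 187, 112)]
138 [(13, 179, 54), (15, 184, 79), (16, 184, 86), (18, 185, 84), (18, 188, 121)]
140 [(18, 180, 102), (21, 187, 132), (24, 176, 132), (22, 176, 120), (18, 189, 70)]
142 [(19, 189, 132), (18, 194, 130), (19, 189, 128), (19, 187, 132), (19, 183, 120)]
144 [(18, 196, 129), (18, 183, 135), (19, 184, 132), (19, 187, 131), (19, 188, 
[... 428 characters left out ...]
1, 83), (15, 66, 85), (14, 59, 82), (12, 51, 85)]
158 [(14, 62, 86), (13, 55, 84), (14, 60, 85), (17, 50, 81), (16, 65, 83)]
118 [(165, 18, 29), (150, 19, 27), (0, 0, 29), (113, 31, 33), (0, 8, 32), (30, 8, 33), (19, 58, 119), (20, 58, 141)]
122 [(0, 0, 27), (0, 0, 30), (98, 35, 29), (170, 28, 27), (165, 15, 34), (0, 10, 51), (19, 52, 93), (19, 57, 142)]
126 [(90, 9, 30), (90, 9, 27), (120, 16, 32), (15, 18, 28), (0, 0, 32), (0, 12, 44), (0, 0, 42), (20, 25, 62)]
130 [(135, 19, 27), (30, 9, 30), (105, 17, 30), (120, 19, 27), (9, 59, 43), (90, 7, 35), (0, 9, 29), (0, 5, 47)]
134 [(120, 8, 32), (150, 18, 28), (75, 18, 29), (10, 127, 54), (13, 140, 69), (20, 25, 31), (90, 8, 31), (150, 15, 34)]
```

Top view code: knob head spans v≈139–150, u≈240–250, so its centre is at v≈144.7 and the lid angle is about 1.145 rad, staying up by itself. Go above it and pinch.

```bash
python3 -c "
from g import *
print(knob(1.145));need(knob(1.145)+[0,0,41])
k=[knob(t) for t in np.linspace(1.145,0,17)]
print((np.diff(k,axis=0)/40).round(2)[:,[0,2]].tolist())"
```

```text
[ 17.8339481    0.         287.48043571]
box pos [-177.1 -262.6  332. ] q [-0.54 -0.32  1.92 -0.    1.54  1.14]
shift [ 4.883 -6.557  0.069] turn [-0.     0.002  0.001]
[[-0.38, -0.16], [-0.37, -0.19], [-0.36, -0.21], [-0.34, -0.24], [-0.32, -0.26], [-0.3, -0.28], [-0.28, -0.31], [-0.26, -0.33], [-0.24, -0.34], [-0.21, -0.36], [-0.18, -0.37], [-0.16, -0.39], [-0.13, -0.4], [-0.1, -0.4], [-0.07, -0.41], [-0.04, -0.41]]
```

```bash

python3 -m inch '0.7 0.6 -0.8 0 0 0 0;0.7 0.6 -0.8 0 0 0 0;0.7 0.6 -0.8 0 0 0 0;0.7 0.6 -0.8 0 0 0 0;0.7 0.6 -0.85 0 0 0 0;0.7 0.6 -0.85 0 0 0 0;0.7 0.6 -0.85 0 0 0 0;0.7 0.6 -0.8 0 0 0 0' 60
python3 -m inch '0.7 0.08 0 0 0 0 0;0.7 0 0 0 0 0 0'
python3 -c "
from g import *
need(knob(1.145)-[0,0,19])"
```

```text
t: 28.88
tool_pos: [648.4, 116.5, 331.2]
ee_rot: [0.999, -0.052, -0.003, -0.0]
force: [0.0, 0.0, -0.5]
grip_width: 0.703
grip_force: 0.0
t: 29.12
tool_pos: [650.7, 114.2, 331.3]
ee_rot: [0.999, -0.052, -0.003, 0.0]
force: [-1.4, 0.8, -0.5]
grip_width: 0.699
grip_force: 0.0
box pos [ 17.8  -1.2 331.3] q [0.   0.21 1.42 0.   1.52 1.68]
shift [ 0.008 -0.03   1.57 ] turn [0.    0.003 0.   ]
```

```bash

python3 -m inch '0.7 0 -0.03 0.3 0 0 0;0.7 0 0 0.4 0 0 0;0.7 0 0 0.4 0 0 0;0.7 0 0 0.3 0 0 0;0.7 0 0 0.17 0 0 0;0.7 0 0 0 0 0 0' 60
python3 -m inch '0.1 0 0 0 0 0 0;0.1 0 0 0 0 0 0;0.1 0 0 0 0 0 0;0.1 0 0 0 0 0 0;0.1 0 0 0 0 0 0;0.1 0 0 0 0 0 0'
python3 -c "
from g import *
need(knob(1.145)-[0,0,19])"
```

```text
t: 29.88
tool_pos: [650.7, 115.1, 268.6]
ee_rot: [0.999, -0.053, -0.003, -0.0]
force: [0.5, -0.1, -0.6]
grip_width: 0.703
grip_force: 0.0
t: 30.62
tool_pos: [651.2, 114.7, 270.3]
ee_rot: [0.999, -0.053, -0.001, 0.0]
force: [-1.1, -2.8, 5.1]
grip_width: 0.265
grip_force: 59.1
box pos [ 18.3  -0.6 270.3] q [ 0.    0.24  1.49 -0.    1.41  1.68]
shift [-0.012 -0.015  0.045] turn [ 0.     0.001 -0.   ]
```

```bash

python3 -m inch '0.1 -0.19 0 0.08 0 0 0;0.1 -0.19 0 0.08 0 0 0;0.1 -0.18 0 0.09 0 0 0;0.1 -0.19 0 0.1 0 0 0;0.1 -0.36 0 0.21 0 0 0;0.1 -0.34 0 0.24 0 0 0;0.1 0 0 0 0 0 0' 60
python3 -m inch '0.1 -0.32 0 0.26 0 0 0;0.1 -0.3 0 0.28 0 0 0;0.1 -0.28 0 0.31 0 0 0;0.1 -0.26 0 0.33 0 0 0;0.1 -0.24 0 0.34 0 0 0;0.1 -0.21 0 0.36 0 0 0;0.1 0 0 0 0 0 0'
python3 -c "
from g import *
for t in np.linspace(1.145,0,17)[[10,13,16]]:need(knob(t)-[0,0,18])"
```

```text
t: 31.5
tool_pos: [592.1, 120.9, 237.8]
ee_rot: [0.999, -0.052, -0.002, 0.001]
force: [-4.4, -4.0, 6.6]
grip_width: 0.27
grip_force: 61.2
t: 32.38
tool_pos: [527.7, 127.7, 161.0]
ee_rot: [0.999, -0.052, -0.003, 0.0]
force: [-1.0, -5.1, 0.5]
grip_width: 0.27
grip_force: 62.2
box pos [-105.9   -0.7  161. ] q [ 0.03  0.08  1.88 -0.    1.19  1.7 ]
shift [ 0.03  -0.017 -0.031] turn [0.    0.003 0.   ]
box pos [-105.9   -0.7  161. ] q [ 0.03  0.08  1.88 -0.    1.19  1.7 ]
shift [-0.433 -0.019  1.125] turn [0.    0.003 0.   ]
box pos [-105.9   -0.7  161. ] q [ 0.03  0.08  1.88 -0.    1.19  1.7 ]
shift [-0.638 -0.02   2.353] turn [0.    0.003 0.   ]
```

```bash

python3 -m inch '0.1 -0.17 0 0.37 0 0 0;0.1 -0.16 0 0.39 0 0 0;0.1 -0.13 0 0.38 0 0 0;0.1 -0.07 0 0.25 0 0 0;0.1 -0.05 0 0.25 0 0 0;0.1 -0.03 0 0.2 0 0 0;0.1 -0.02 0 0.15 0 0 0;0.1 0 0 0 0 0 0' 60
python3 -m inch '0.1 -0.01 0 0.1 0 0 0;0.1 0 0 0.1 0 0 0;0.1 0 0 0 0 0 0'
python3 -c "
from g import *
need(knob(0)-[0,0,18])"
```

```text
t: 33.38
tool_pos: [503.2, 130.2, 82.6]
ee_rot: [0.999, -0.053, -0.003, 0.0]
force: [-3.0, -5.4, -0.9]
grip_width: 0.27
grip_force: 65.3
t: 33.75
tool_pos: [502.4, 130.3, 74.5]
ee_rot: [0.999, -0.052, -0.003, 0.0]
force: [-3.4, -5.3, -0.4]
grip_width: 0.272
grip_force: 66.0
box pos [-131.4   -0.7   74.5] q [ 0.04  0.15  1.98 -0.    1.01  1.71]
shift [-0.015 -0.018  0.189] turn [0.    0.003 0.   ]
```

Creep down to the contact.

```bash

python3 -m inch '0.1 0 0 0.08 0 0 0;0.1 0 0 0 0 0 0'
python3 -m inch '0.1 0 0 0.05 0 0 0;0.1 0 0 0 0 0 0'
python3 -m inch '0.1 0 0 0.04 0 0 0;0.1 0 0 0 0 0 0'
```

```text
t: 34.0
tool_pos: [502.1, 130.3, 71.3]
ee_rot: [0.999, -0.053, -0.003, 0.0]
force: [-4.1, -5.4, -0.3]
grip_width: 0.27
grip_force: 66.2
t: 34.25
tool_pos: [501.9, 130.3, 69.3]
ee_rot: [0.999, -0.053, -0.004, 0.0]
force: [-4.3, -5.3, 0.2]
grip_width: 0.273
grip_force: 66.2
t: 34.5
tool_pos: [501.9, 130.4, 67.7]
ee_rot: [0.999, -0.052, -0.004, 0.0]
force: [-5.3, -4.9, -0.2]
grip_width: 0.273
grip_force: 66.5
```

```bash

python3 -m inch '0.1 0 0 0.04 0 0 0;0.1 0 0 0 0 0 0'
python3 -m inch '0.1 0 0 0.04 0 0 0;0.1 0 0 0 0 0 0'
python3 -m inch '0.1 0 0 0.03 0 0 0;0.1 0 0 0 0 0 0'
```

```text
t: 34.75
tool_pos: [501.9, 130.4, 66.1]
ee_rot: [0.999, -0.053, -0.004, 0.0]
force: [-4.2, -4.2, 0.5]
grip_width: 0.269
grip_force: 66.7
t: 35.0
tool_pos: [501.8, 130.4, 64.4]
ee_rot: [0.999, -0.053, -0.004, 0.0]
force: [-4.2, -4.8, 0.6]
grip_width: 0.275
grip_force: 66.8
t: 35.25
tool_pos: [501.7, 130.4, 63.2]
ee_rot: [0.999, -0.053, -0.004, 0.0]
force: [-4.3, -5.5, 0.4]
grip_width: 0.277
grip_force: 66.8
```

```bash

python3 -m inch '0.1 0 0 0.04 0 0 0;0.1 0 0 0 0 0 0'
python3 -m inch '0.1 0 0 0.04 0 0 0;0.1 0 0 0 0 0 0'
python3 -c "
from g import *
im=robot.read_camera('top');cv2.imwrite('pics/now_t.png',im)
s=robot.read_camera('side');cv2.imwrite('pics/now_s.png',s)
a=cv2.imread('pics/a.png');a=cv2.resize(a,None,fx=.2,fy=.2,interpolation=cv2.INTER_AREA)
print('diff right edge',np.abs(a[10:105,90:].astype(int)-im[120:215,265:335]).mean(2).max(1)[::6])
z=cv2.resize(cv2.imread('pics/s0.png'),(560,420),interpolation=cv2.INTER_AREA)
d=cv2.resize(cv2.imread('pics/s1.png'),None,fx=.25,fy=.25,interpolation=cv2.INTER_AREA)
e=np.abs(d.astype(int)-s[120:260,200:400]).mean(2)
for r in range(30,115,4): print(r+120,''.join(' .:*#'[min(4,int(v/12))] for v in e[r,40:140]))
"
```

```text
t: 35.5
tool_pos: [501.6, 130.4, 62.0]
ee_rot: [0.999, -0.053, -0.004, 0.0]
force: [-7.7, -5.3, 4.2]
grip_width: 0.273
grip_force: 67.4
t: 35.75
tool_pos: [501.6, 130.4, 61.9]
ee_rot: [0.999, -0.053, -0.005, 0.001]
force: [-13.0, -6.7, 16.2]
grip_width: 0.272
grip_force: 68.6
diff right edge [ 7.          7.66666667  7.66666667  8.          7.33333333  9.
  9.          9.33333333  7.66666667  8.33333333 11.33333333  8.33333333
  7.         11.         15.66666667 13.66666667]
150 . .....   . ...::::. ...                                                                            
154   ::**:::::::*****:..                                                                               
158                                                                                                     
162                                                                                                     
166 ::                 .:..                                                                             
170  .                                                                                        
[... 889 characters left out ...]
                                                                  
210                                                                                                     
214                                                                                                     
218                                                                                                     
222                                                                                                     
226  .....                                                                                              
230 :.       ...::                                                                                      
234
```

The side picture now matches the shut-box picture, stay included, and the contact is firm. Ease, release and back off.

```bash

python3 -m inch '0.1 0 0 -0.02 0 0 0;0.35 0 0 0 0 0 0;0.6 0 0 0 0 0 0;0.6 0 0 0 0 0 0;0.6 0 0 0 0 0 0;0.6 0 0 -0.2 0 0 0;0.6 0 0 -0.4 0 0 0;0.6 0 0 -0.7 0 0 0' 60
python3 -m inch '0.6 0 0 -0.8 0 0 0;0.6 0 0 -0.9 0 0 0;0.6 -0.3 0.5 -0.9 0 0 0;0.6 -0.5 0.9 -0.8 0 0 0;0.6 -0.5 0.95 -0.2 0 0 0;0.6 -0.2 0.95 0 0 0 0;0.6 0 0.95 0 0 0 0;0.6 0 0.95 0 0 0 0'
python3 -m inch '0.6 0 0.9 0 0 0 0;0.6 0 0.5 0 0 0 0;0.6 0 0 0 0 0 0'
python3 -c "
from g import *
im=robot.read_camera('top');cv2.imwrite('pics/end_t.png',im)
s=robot.read_camera('side')
a=cv2.resize(cv2.imread('pics/a.png'),None,fx=.2,fy=.2,interpolation=cv2.INTER_AREA)
e=np.abs(a.astype(int)-im[110:230,175:335]).mean(2)
for r in range(0,120,6): print(r+110,''.join(' .:*#'[min(4,int(v/12))] for v in e[r,::2]))
t0=cv2.resize(cv2.imread('pics/t0.png'),(560,420),interpolation=cv2.INTER_AREA)
e=np.abs(t0.astype(int)-im).mean(2)
for r in range(100,300,8): print(r,''.join(' .:*#'[min(4,int(v/12))] for v in e[r,90:500:4]))
"
```

```text
t: 36.85
tool_pos: [502.6, 130.7, 114.3]
ee_rot: [0.999, -0.053, -0.003, -0.0]
force: [0.9, 0.2, 0.6]
grip_width: 0.601
grip_force: 0.0
t: 37.85
tool_pos: [422.0, -71.1, 259.3]
ee_rot: [0.999, -0.052, -0.001, 0.0]
force: [-0.2, 0.2, 0.3]
grip_width: 0.599
grip_force: 0.0
t: 38.22
tool_pos: [416.3, -126.6, 258.9]
ee_rot: [0.999, -0.054, -0.001, 0.0]
force: [-0.6, -0.3, 1.2]
grip_width: 0.601
grip_force: 0.0
110                                                                                 
116                                                                                 
122                                                                                 
128                                                                                 
134                                                                                 
140                                                                                 
146                                                                                 
152                                                                                 
158       
[... 3006 characters left out ...]
         ...  . .###*******#.           *.             
252                                                        .     ::*###****.*::**#*.                       
260                                                        .. ...:###*:*#*:##:::****.. .                   
268                                                       ..  *##*##:::*****.:.::::::.*::                  
276                                                            **##::*#*********:::::#:::                  
284                                                   .       :*##:*:****##******:::#:::              ...  
292                                                         :**#::::**:**** #******#:::            .....
```

The box matches its shut start picture and only the red bottle is missing from the table. Handing in.

```bash
python3 -c "
from h import *
print(robot.finish_job())"
```

```text
the job is handed in; nothing more can be done
None
```

I handed the job in at 38 s with the red-capped bottle upright in the left compartment, the stay unlocked and folded, and the lid lowered until it met the base; the final pictures match the shut box at the start and show nothing else moved (the black bottle was behind the arm in the last one).

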